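# Prop the free end of a clamped bar with a screw lab jack

## Task

The flat bar clamped in the column stand sticks out over the bench and would sag when the next piece is tacked to it, so prop its free end with the scissor lab jack. Set the jack down on the bench under the bar, with the bar's tip over the middle of the jack's platform, then wind the jack up by its crank until the platform just touches the underside of the bar: no gap left, but the bar not visibly pushed up. Leave the jack standing there, and do not knock the other loose things about.

Things in the scene. Friction and masses are not known exactly. Their poses are not given: they have to be found in the camera images.
- jack: Scissor lab jack, loose, 0.9 kg: bright steel base and platform, each 120 (jack's x) x 64 (y) x 8 mm, joined by steel links; a screw through its middle carries a crank at the -x end, pointing to -x. 118 mm high at crank = 0. Origin: centre of the underside; z up. Can be lifted from above by the platform's long edges (64 mm apart); the screw is self-locking.
- platform: The jack's platform, a flat bright steel plate 120 x 64 x 8 mm (long side along the jack's x, axes as the jack's). Origin at the centre of its top face.
- crank (a joint): Crank angle in rad; starts at 0: crank arm straight up. Grows clockwise as seen from the crank's end (right-handed about the jack's +x: the grip goes up, to the jack's -y, down, +y) and raises the platform: by 9.3, 17.1, 23.6, 29.2 mm after 1, 2, 3, 4 turns from 0. Turns with 0.04 N m and stays where it is left.
- crank_axis (a point): Point on the crank's axis, level with the middle of the black grip. At crank = 0 it lies 123 mm from the jack's origin along its -x and 60 mm above the bench. As the jack rises it rises half as much as the platform and moves 4 mm a turn along the jack's +x.
- grip_centre (a point): Middle of the crank's black grip, a cylinder 15 mm thick and 52 mm long along the jack's x, 30 mm from the crank's axis. It spins freely on its pin, so it can be held from above in a fixed orientation and led round in a circle.
- bar: Rusty flat steel bar 300 x 32 x 8 mm, level, clamped in the head of a column stand that is fixed to the bench; its free end sticks out 186 mm from the jaws. Origin at its tip: the middle of the lower edge of the free end. The bar runs from there along its +x. 11 to 25 mm above the level of the platform at the start. It gives a little: pushed up, the tip moves about 1 mm for every 4 N.
- wood_block: Bystander: loose pine block 58 x 100 x 36 mm. Origin: centre of the underside.
- weld_magnet: Bystander: loose arrow-shaped welding magnet, 78 x 82 x 16 mm. Origin: centre of the underside. The tall orange welding set beyond it on the left is solid and stays put: mind it with the arm.
- square_tube: Bystander: loose rusty square tube offcut, 30 x 85 x 30 mm. Origin: centre of the underside.
- cold_chisel: Bystander: loose dark cold chisel, 21 x 160 x 16 mm. Origin: centre of the underside.

How it is judged (in metres and radians):
On the way:
1. the jack stands on the bench under the bar, the bar's tip over the middle of the platform (within 30 mm), with a gap of more than 2 mm still between them (horizontal distance between bar and platform below 0.03 m and height (world z) of jack below 0.003 m and angle between jack's own z axis and vertical below 0.04 rad and z of bar in the frame of platform above 0.002 m and contact force between platform and bar below 0.1 N), for 0.2 s.
At the end, for the whole second after the job is handed in: The jack stands flat and still on the bench, the bar's tip over the middle of the platform (within 30 mm), and the platform touches the bar (more than 0.2 N) without having pushed its tip up by more than 3 mm (contact force between platform and bar above 0.2 N and distance of bar from where it was at the start of the episode below 0.003 m and horizontal distance between bar and platform below 0.03 m and height (world z) of jack below 0.003 m and angle between jack's own z axis and vertical below 0.04 rad and linear speed of jack below 0.01 m/s).
It fails at once if the bar's tip is pushed more than 8 mm out of place (distance of bar from where it was at the start of the episode above 0.008 m).
It fails at once if the jack is tipped over (angle between jack's own z axis and vertical above 0.5 rad).
It fails at once if a loose bystander is moved more than 40 mm (distance of any of wood_block, weld_magnet, square_tube, cold_chisel from where it was at the start of the episode above 0.04 m).
It also fails if it takes over 70 s, if anything falls off the work surface, if the arm or the gripper's body presses on something with over 40 N, if the wrist force passes 120 N, or if a joint passes its speed limit or range.

## Robot

A 6-joint arm with a two-finger parallel gripper is mounted at the origin on a cart in front of the work surface, level with it; the furniture and walls round the work are solid. World frame = base frame: x ahead of the robot, y to its left, z up, the work surface at z = 0. Lengths are in m, angles in degrees, forces in N, time in s.
With the tool pointing down it reaches from about 0.25 to 0.725 m from the base axis. Payload 4 kg.
Tool frame: the origin (TCP) lies on the centre line of the jaws, within the pads' length; the fingertips stand robot.tip_reach ahead of it and the grasp point (between the pads) lies 6 mm ahead of it (robot.tip_reach is the distance from the TCP to the fingertips, in m); z points along the fingers, y is the line along which they close (so a half turn about z gives the same grasp; the last joint's range is limited). The gripper opens to 85 mm and grips with 20 to 120 N. Pads are 22 mm wide; open, the fingers measure 114 mm over their backs; the gripper's body (76 mm by 85 mm) begins 54 mm behind the grasp point. The pads swing forward as they close: fully open they stand 13 mm farther back than shut.
Start: joints at [-68.87, 13.785, 0.286, 76.501, 0, 90], TCP at [0.18, -0.466, 0.23] pointing down, gripper open.
Joint ranges: [-155.79, 155.79], [-60.16, 107.12], [-62.33, 73.08], [-114, 123.19], [-81.49, 82.49], [-180, 180]. Speed limits (degrees/s): [159.86, 159.86, 180, 180, 180, 180].

## Interface

Orientations are given as a 3x3 rotation matrix whose columns are the frame's x, y, z axes.
In Python, from station import robot gives the robot as it stands. The module is installed in compiled form; this text tells all that it offers.
- The arm moves only by the tool drive_tool, never from a script. Its argument "targets" is a list that holds one entry, the list of rows, each a list of 7 numbers: the finger opening in m, from 0 to 0.0854, then the shift along the world's x, y, z in m, then the turn, a rotation vector about the world's x, y, z in rad. A call has 1 to 12 rows; each row is the pose to reach, as a shift and turn from the pose commanded when the call began; what a row does not reach only later rows make up. A row lasts 1/12 s, in which the tool goes at most 41.7 mm and 7.16 degrees, less where a joint would pass 70% of its speed; a pose out of reach is approached as far as the arm can. A call with a gripper value outside its range is refused whole. The fingers move at their own pace and stop on an object; the grip force is fixed at half the most. Time passes only in rows, so rows that repeat a pose let the fingers close. It gives the time, the measured TCP pose, the force, the opening and the grip force at its end, in the units of the state.
- robot.read_state(): the state, without advancing time (a new reading comes with each control period).
- robot.capture(name): name is "scene" or "top"; returns a dict with "color" (480x640x3 uint8, red, green, blue), "mtx" (3x3 intrinsics, pixels), "origin" and "rotation" of the camera in the world. Camera axes: x right, y down, z forward; pixel columns grow to the right and rows downward; lengths in m; the calibration is good to about 2 mm. A picture is of the moment at which its call begins. There is no depth.
- robot.job_done(): hands the job in; it is judged then, once.
The state is a dict: "clock": time; "qpos": joint angles; "joint_velocities": joint speeds; "joint_efforts": joint torques, N m; "position": TCP position; "tool_rot": TCP orientation; "wrist_force": force on the tool from outside, world axes, zero at the start; "torque": the same for the moment, N m; "finger_gap": finger opening in m; "finger_force": force on a finger pad.
Only numpy, scipy, OpenCV 4.12 (cv2) and the standard library are available. Lean on these libraries where they do the work, as an engineer would, in place of code of your own. Each camera call takes 0.05 s, during which the arm holds its last target. There are 200 camera calls.

## Working session

There is one attempt and no reset: what is moved stays moved. The work goes in short steps, Python scripts to look and compute and a tool call to move; the robot and the scene stay as the last step left them, time stands still between calls to the robot, and variables do not carry over. Pictures are saved under pics/ and viewed, at most 10 in all, crops included, and the job is handed in when it is done.

Besides the shell and the picture viewer there is one more tool, called by a JSON object that holds its "api" and its "payload". drive_tool: Moves the arm, as the interface text tells. Its arguments: {"type":"object","properties":{"targets":{"type":"array"}},"required":["targets"]}

```bash
mkdir -p pics
python3 - <<'E'
from station import robot
import cv2,numpy as np
for n in("scene","top"):
    c=robot.capture(n); cv2.imwrite(f"pics/{n}0.png",c["color"][:,:,::-1])
    print(n,c["mtx"].tolist(),np.round(c["origin"],4).tolist(),np.round(c["rotation"],4).tolist())
print(robot.read_state(),robot.tip_reach)
E
```

```text
scene [[497.07632974199583, 0.0, 315.61071887675206], [0.0, 497.07632974199583, 240.92384883986958], [0.0, 0.0, 1.0]] [0.2661, -0.6898, 0.732] [[0.8457, -0.4012, 0.352], [-0.5335, -0.6168, 0.5787], [-0.015, -0.6772, -0.7357]]
top [[542.1128835329611, 0.0, 324.0170107615325], [0.0, 542.1128835329611, 238.5884278443646], [0.0, 0.0, 1.0]] [0.4875, -0.1709, 1.2937] [[-0.0165, -0.9969, 0.0771], [-0.9998, 0.0175, 0.0123], [-0.0136, -0.0769, -0.9969]]
{'clock': 0.1, 'qpos': array([-6.88707469e+01,  1.38282487e+01,  2.21635694e-01,  7.65017752e+01,
        1.39566386e-03,  8.99990500e+01]), 'joint_velocities': array([ 0.01750987, -0.00183712,  0.25474966, -0.0147984 , -0.160341  ,
       -0.10596459]), 'joint_efforts': array([-9.91877641e-06, -3.73138082e+01,  2.53009987e+01,  1.08327254e-02,
       -4.33794287e-05,  1.55232038e-05]), 'position': array([ 0.18003917, -0.46585349,  0.22930013]), 'tool_rot': array([[ 9.32763651e-01,  3.60487914e-01, -6.59196773e-04],
       [ 3.60488516e-01, -9.32761966e-01,  1.77332972e-03],
       [ 2.43902531e-05, -1.89173037e-03, -9.99998210e-01]]), 'wrist_force': array([-1.05849627, -0.51586887,  0.96065693]), 'torque': array([ 0.02531198, -0.02900577, -0.00101644]), 'finger_force': 0.0, 'finger_gap': 0.08522979826039476} 0.025
```

View pics/scene0.png

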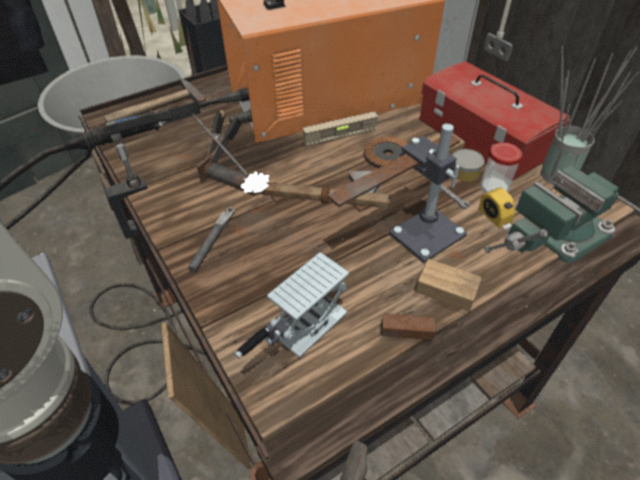

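View pics/top0.png

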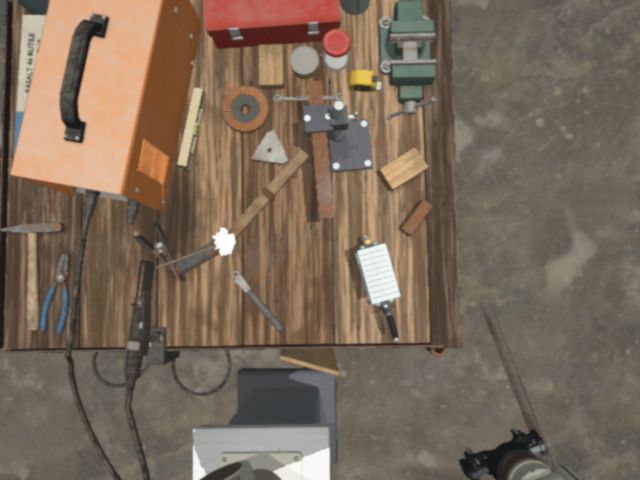

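The scene view shows the jack platform at about (308,285) with its black grip at (252,343), and the bar tip at about (332,200). The top view shows the platform at about (378,275), the grip at (390,325) and the tip at about (326,218). I'll zoom in to get the corners.

Run:
```python
import cv2,numpy as np
s=cv2.imread("pics/scene0.png");t=cv2.imread("pics/top0.png")
def crop(im,x,y,w,h,k):
    o=cv2.resize(im[y:y+h,x:x+w],None,fx=k,fy=k,interpolation=cv2.INTER_CUBIC)
    for i in range(0,w,10):
        cv2.line(o,(i*k,0),(i*k,12 if i%50 else 25),(0,255,255),1)
    for j in range(0,h,10): cv2.line(o,(0,j*k),(12 if j%50 else 25,j*k),(0,255,255),1)
    return o
a=crop(s,230,250,130,110,3);b=crop(t,330,230,130,110,3)
c=crop(s,310,140,130,90,3);d=crop(t,280,140,130,90,3)
cv2.imwrite("pics/z1.png",np.vstack([np.hstack([a,b]),np.hstack([c,d])])[:600])
```

```text
(no output)
```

View pics/z1.png

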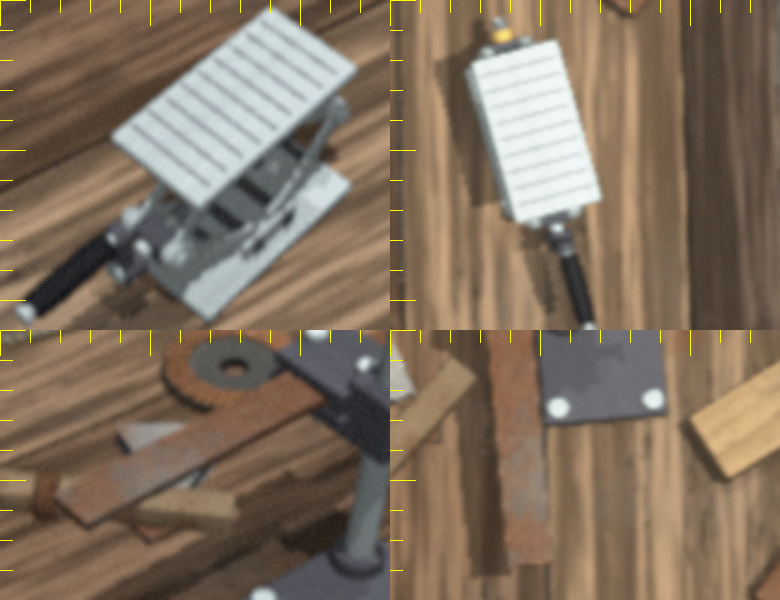

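The crops show the platform's top corners clearly. In the scene view they are at about (320,253), (349,273), (298,316) and (267,296); in the top view at (357,253), (385,244), (400,296) and (373,303). The bar's tip edge runs from (330,193) to (339,204) in the scene view and from (320,218) to (334,217) in the top view. Next I'll triangulate these.

```bash
cat > h.py <<'E'
import cv2,numpy as np,pickle,os
from station import robot
def cap(n,k=1):
    L=[robot.capture(n) for _ in range(k)]; c=L[0]
    c["color"]=np.mean([l["color"].astype(float) for l in L],0).astype(np.uint8); return c
def ray(c,p):
    d=np.linalg.inv(c["mtx"])@[p[0],p[1],1]; d=np.array(c["rotation"])@d
    return np.array(c["origin"]),d/np.linalg.norm(d)
def plane(c,p,z):
    o,d=ray(c,p); return o+d*(z-o[2])/d[2]
def tri(c1,p1,c2,p2):
    o1,d1=ray(c1,p1);o2,d2=ray(c2,p2)
    t=np.linalg.lstsq(np.c_[d1,-d2],o2-o1,rcond=None)[0]
    a=o1+t[0]*d1;b=o2+t[1]*d2; return (a+b)/2,np.linalg.norm(a-b)
def proj(c,P):
    q=np.array(c["rotation"]).T@(np.asarray(P)-c["origin"]); q=c["mtx"]@q; return q[:2]/q[2]
E
python3 - <<'E'
from h import *
np.set_printoptions(precision=4,suppress=True)
s=cap("scene",2);t=cap("top",2)
pickle.dump((s,t),open("c0.pkl","wb"))
def quad(im,roi,lo):
    x,y,w,h=roi; g=im[y:y+h,x:x+w].min(2)
    m=(cv2.resize(g,None,fx=4,fy=4,interpolation=cv2.INTER_CUBIC)>lo).astype(np.uint8)
    m=cv2.morphologyEx(m,cv2.MORPH_CLOSE,np.ones((19,19)));m=cv2.morphologyEx(m,cv2.MORPH_OPEN,np.ones((41,41)))
    c=max(cv2.findContours(m,0,2)[0],key=cv2.contourArea)
    a=cv2.approxPolyDP(cv2.convexHull(c),12,True)[:,0]/4-.375+[x,y]; return a
for lo in (165,180,195):
    print(lo,quad(s["color"],(255,240,110,90),lo).tolist(),quad(t["color"],(345,235,70,80),lo).tolist())
S=[(320,253),(349,273),(298,316),(267.3,295.7)];T=[(357,253.3),(385,243.7),(400,296),(373,303.5)]
# match: scene camera sits at -y: far-left corner
for i in range(4):
    print("plane",plane(s,S[i],.118),plane(t,T[i],.118))
for a in [(330,193.3),(339.3,203.5)]: print("bar s",plane(s,a,.143),plane(s,a,.15))
for a in [(320,218.3),(334,216.7)]: print("bar t",plane(t,a,.143),plane(t,a,.15))
for a,b in zip([(330,193.3),(339.3,203.5)],[(320,218.3),(334,216.7)]): print(tri(s,a,t,b))
E
```

```text
165 [[342.375, 267.625], [342.375, 277.625], [300.875, 313.875], [290.375, 313.875], [273.375, 299.875], [273.375, 289.875], [314.875, 256.125], [325.375, 256.125]] [[385.125, 243.625], [397.625, 296.875], [386.875, 302.625], [371.375, 302.625], [358.875, 249.875]]
180 [[341.875, 267.625], [341.875, 277.625], [300.875, 313.375], [290.125, 313.125], [274.125, 299.875], [274.375, 289.375], [315.125, 256.375], [325.125, 256.375]] [[385.625, 245.375], [397.375, 296.625], [386.625, 301.875], [371.375, 301.875], [359.375, 249.875]]
195 [[340.875, 267.375], [340.875, 277.875], [300.625, 312.875], [290.625, 312.875], [275.125, 299.875], [275.125, 289.625], [314.875, 257.125], [325.125, 257.125]] [[385.625, 245.625], [397.125, 296.625], [371.375, 301.375], [359.875, 249.875]]
plane [ 0.5516 -0.2335  0.118 ] [ 0.5453 -0.2274  0.118 ]
plane [ 0.5674 -0.294   0.118 ] [ 0.5651 -0.2886  0.118 ]
plane [ 0.4578 -0.32    0.118 ] [ 0.4517 -0.318   0.118 ]
plane [ 0.4374 -0.2627  0.118 ] [ 0.4365 -0.2595  0.118 ]
bar s [ 0.6303 -0.1437  0.143 ] [ 0.6259 -0.1502  0.15  ]
bar s [ 0.6292 -0.1744  0.143 ] [ 0.6249 -0.1806  0.15  ]
bar t [ 0.6202 -0.1489  0.143 ] [ 0.6194 -0.149   0.15  ]
bar t [ 0.6231 -0.1788  0.143 ] [ 0.6222 -0.1788  0.15  ]
(array([ 0.6219, -0.1505,  0.1517]), np.float64(0.006278768653172915))
(array([ 0.6237, -0.1795,  0.1496]), np.float64(0.0032000621122858946))
```

{"api": "drive_tool", "payload": {"targets": [[[0.085,0.03,0.018,0,0,0,-0.01],[0.085,0.07,0.042,0,0,0,-0.02],[0.085,0.1,0.06,0,0,0,-0.03],[0.085,0.135,0.08,0,0,0,-0.05],[0.085,0.17,0.1,0,0,0,-0.06],[0.085,0.2,0.12,0,0,0,-0.07],[0.085,0.235,0.14,0,0,0,-0.08],[0.085,0.265,0.16,0,0,0,-0.09],[0.085,0.295,0.175,0,0,0,-0.098],[0.085,0.312,0.188,0,0,0,-0.098],[0.085,0.312,0.188,-0.02,0,0,-0.098],[0.085,0.312,0.188,-0.04,0,0,-0.098]]]}}

```text
clock: 1.3
position: [0.4947, -0.2776, 0.1905]
tool_rot: [[0.963, 0.271, 0.003], [0.271, -0.963, -0.002], [0.002, 0.002, -1.0]]
wrist_force: [-1.0, -0.0, -0.7]
finger_gap: 0.0851
finger_force: 0.0
```

{"api": "drive_tool", "payload": {"targets": [[[0.085,0,0,-0.02,0,0,0],[0.085,0,0,-0.035,0,0,0],[0.085,0,0,-0.05,0,0,0],[0.085,0,0,-0.06,0,0,0],[0.085,0,0,-0.069,0,0,0],[0.085,0,0,-0.069,0,0,0]]]}}

```text
clock: 1.8
position: [0.4912, -0.2778, 0.1191]
tool_rot: [[0.964, 0.268, -0.003], [0.268, -0.964, 0.002], [-0.002, -0.002, -1.0]]
wrist_force: [-0.6, 0.5, -0.9]
finger_gap: 0.085
finger_force: 0.0
```

Run:
```python
from h import *
s=cap("scene");t=cap("top")
a=cv2.resize(s["color"][200:350,230:380],(400,400),interpolation=2);b=cv2.resize(t["color"][200:350,320:470],(400,400),interpolation=2)
cv2.imwrite("pics/g1.png",np.hstack([a,b])[:,:,::-1])
print(robot.read_state()["position"],robot.read_state()["wrist_force"])
```

```text
[ 0.49233919 -0.27847978  0.12130069] [-0.84140806 -0.34111328  0.26920265]
```

View pics/g1.png

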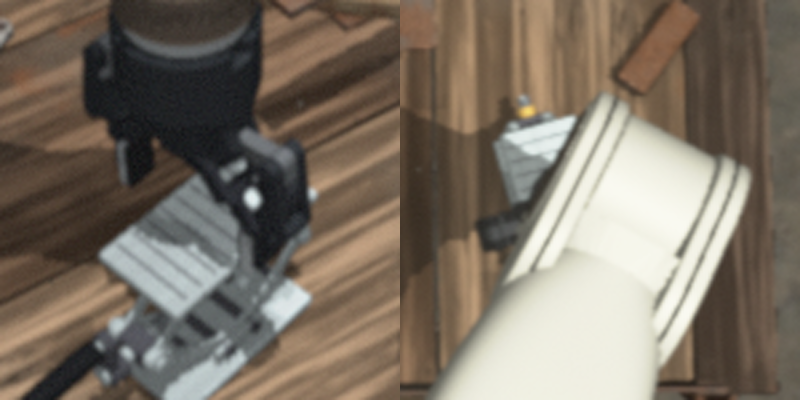

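The fingers straddle the platform: the near finger is at crop (270,230) outside the near edge, and the far one is at (130,165) beyond the far edge. I'll close on it.

{"api": "drive_tool", "payload": {"targets": [[[0.055,0,0,0,0,0,0],[0.055,0,0,0,0,0,0],[0.055,0,0,0,0,0,0],[0.055,0,0,0,0,0,0],[0.055,0,0,0,0,0,0],[0.055,0,0,0,0,0,0],[0.055,0,0,0,0,0,0],[0.055,0,0,0,0,0,0]]]}}

```text
clock: 2.57
position: [0.4923, -0.2784, 0.1211]
tool_rot: [[0.964, 0.268, 0.0], [0.268, -0.964, -0.0], [0.0, 0.0, -1.0]]
wrist_force: [-0.0, -0.1, 0.2]
finger_gap: 0.0553
finger_force: 0.0
```

The fingers closed past 64 mm with no force, so the grasp missed. I'll look again.

Run:
```python
from h import *
s=cap("scene");t=cap("top")
a=cv2.resize(s["color"][220:340,250:370],(600,600),interpolation=2)
cv2.imwrite("pics/g2.png",a[:,:,::-1])
p=robot.read_state()["position"]
R=robot.read_state()["tool_rot"]
for y in(-.0325,.0325):
  for z in (0,.012,.02,.025):
    q=(proj(s,p+R@[0,y,z])-[250,220])*5; print(y,z,q.round())
```

```text
-0.0325 0 [191. 274.]
-0.0325 0.012 [193. 298.]
-0.0325 0.02 [194. 313.]
-0.0325 0.025 [195. 323.]
0.0325 0 [344. 386.]
0.0325 0.012 [345. 409.]
0.0325 0.02 [345. 424.]
0.0325 0.025 [345. 434.]
```

View pics/g2.png

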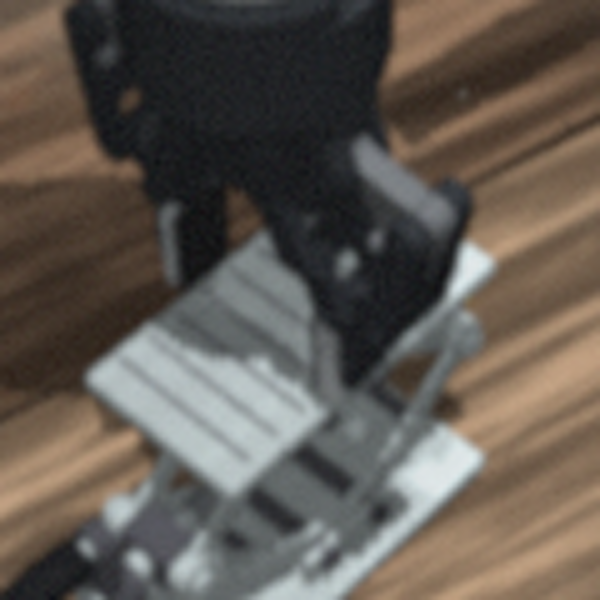

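The near finger's tip at crop (345,395) sits on the platform's edge line, and the far tip at (185,285) isn't hidden by the plate, so the tips are above the plate. I'll touch down gently to find the tip height.

{"api": "drive_tool", "payload": {"targets": [[[0.055,0,0,-0.001,0,0,0],[0.055,0,0,-0.002,0,0,0],[0.055,0,0,-0.003,0,0,0],[0.055,0,0,-0.003,0,0,0]]]}}

```text
clock: 3.0
position: [0.492, -0.2783, 0.1178]
tool_rot: [[0.964, 0.268, -0.001], [0.268, -0.964, 0.0], [-0.0, -0.0, -1.0]]
wrist_force: [0.3, -0.1, -0.4]
finger_gap: 0.0548
finger_force: 0.0
```

{"api": "drive_tool", "payload": {"targets": [[[0.055,0,0,-0.001,0,0,0],[0.055,0,0,-0.002,0,0,0],[0.055,0,0,-0.003,0,0,0],[0.055,0,0,-0.004,0,0,0],[0.055,0,0,-0.004,0,0,0]]]}}

```text
clock: 3.42
position: [0.4921, -0.2783, 0.1138]
tool_rot: [[0.964, 0.268, -0.0], [0.268, -0.964, 0.0], [-0.0, -0.0, -1.0]]
wrist_force: [0.5, -0.6, -0.8]
finger_gap: 0.0551
finger_force: 0.0
```

Run:
```python
from h import *
s=cap("scene")
a=cv2.resize(s["color"][220:340,250:370],(600,600),interpolation=2)
cv2.imwrite("pics/g3.png",a[:,:,::-1])
c,t=pickle.load(open("c0.pkl","rb"))
d=cv2.absdiff(c["color"],s["color"])
g=cv2.cvtColor(c["color"],6)[300:345,265:300].astype(np.float32);h=cv2.cvtColor(s["color"],6)[300:345,265:300].astype(np.float32)
print(cv2.phaseCorrelate(g,h),robot.read_state()["wrist_force"])
```

```text
((-0.10784522323421797, 0.39812606794872707), 0.9375793327519923) [-0.19049636 -0.20605322 -0.2203811 ]
```

View pics/g3.png

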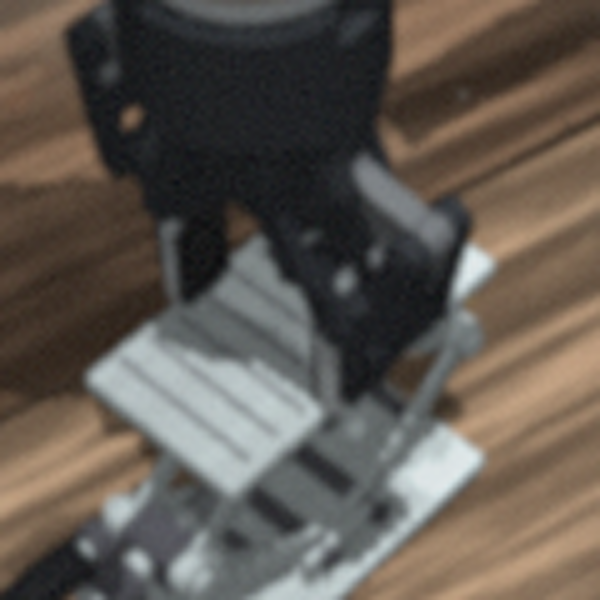

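The pad strip's bottom is now at about (330,405), right at the plate's near edge line, and there's still no contact force. I'll work out where that tip really is, then keep lowering in small steps.

Run:
```python
from h import *
s=pickle.load(open("c0.pkl","rb"))[0]
st=robot.read_state();p=st["position"];R=st["tool_rot"]
print(p,robot.tip_reach)
f=lambda q:((proj(s,q)-[250,220])*5).round().tolist()
for y in(.0275,.035):
  for x in (-.011,.011):
    print(x,y,[(z,f(p+R@[x,y,z])) for z in (0,.01,.018,.025)])
for x in(-.011,.011): # plate near edge (32mm) at z=.118
  q=p+R@[x,.032,0]; q[2]=.118; print("edge",f(q))
```

```text
[ 0.49215649 -0.27832379  0.11395787] 0.025
-0.011 0.0275 [(0, [308.0, 413.0]), (0.01, [308.0, 432.0]), (0.018, [309.0, 447.0]), (0.025, [309.0, 460.0])]
0.011 0.0275 [(0, [356.0, 369.0]), (0.01, [356.0, 388.0]), (0.018, [357.0, 403.0]), (0.025, [357.0, 416.0])]
-0.011 0.035 [(0, [326.0, 426.0]), (0.01, [327.0, 445.0]), (0.018, [327.0, 460.0]), (0.025, [327.0, 473.0])]
0.011 0.035 [(0, [374.0, 382.0]), (0.01, [374.0, 401.0]), (0.018, [374.0, 416.0]), (0.025, [374.0, 429.0])]
edge [319.0, 413.0]
edge [367.0, 369.0]
```

{"api": "drive_tool", "payload": {"targets": [[[0.055,0,0,-0.001,0,0,0],[0.055,0,0,-0.002,0,0,0],[0.055,0,0,-0.003,0,0,0],[0.055,0,0,-0.003,0,0,0]]]}}

```text
clock: 3.8
position: [0.4924, -0.2785, 0.1118]
tool_rot: [[0.964, 0.267, 0.001], [0.267, -0.964, -0.0], [0.001, 0.001, -1.0]]
wrist_force: [-1.6, 1.5, 5.4]
finger_gap: 0.055
finger_force: 2.5
```

Contact at TCP z = 0.112 means the tips are about level with the TCP at this opening, so the grasp has to go deeper. To keep the gripper body off the bar, I'll re-grip nearer the crank end of the platform.

{"api": "drive_tool", "payload": {"targets": [[[0.055,0,0,0.006,0,0,0],[0.055,0,0,0.012,0,0,0],[0.085,-0.008,-0.002,0.012,0,0,0],[0.085,-0.016,-0.004,0.012,0,0,0],[0.085,-0.024,-0.007,0.012,0,0,0],[0.085,-0.024,-0.007,0.012,0,0,0],[0.085,-0.024,-0.007,0.012,0,0,0],[0.085,-0.024,-0.007,0.006,0,0,0],[0.085,-0.024,-0.007,0.0,0,0,0],[0.085,-0.024,-0.007,-0.006,0,0,0],[0.085,-0.024,-0.007,-0.011,0,0,0],[0.085,-0.024,-0.007,-0.011,0,0,0]]]}}

```text
clock: 4.8
position: [0.4674, -0.2847, 0.0982]
tool_rot: [[0.963, 0.268, -0.003], [0.268, -0.963, 0.002], [-0.002, -0.002, -1.0]]
wrist_force: [-0.6, 0.2, -0.3]
finger_gap: 0.0848
finger_force: 0.0
```

{"api": "drive_tool", "payload": {"targets": [[[0.055,0,0,0,0,0,0],[0.055,0,0,0,0,0,0],[0.055,0,0,0,0,0,0],[0.055,0,0,0,0,0,0],[0.055,0,0,0,0,0,0],[0.055,0,0,0,0,0,0]]]}}

```text
clock: 5.3
position: [0.4682, -0.2849, 0.1004]
tool_rot: [[0.963, 0.268, 0.0], [0.268, -0.963, 0.001], [0.0, -0.001, -1.0]]
wrist_force: [-0.8, 3.7, 2.4]
finger_gap: 0.0618
finger_force: 67.2
```

Gripped: the gap is 62 mm at 67 N. I'll slide it, barely lifted, to under the bar.

{"api": "drive_tool", "payload": {"targets": [[[0.055,0,0,0.001,0,0,0],[0.055,0.002,0.004,0.001,0,0,-0.005],[0.055,0.007,0.009,0.001,0,0,-0.015],[0.055,0.013,0.016,0.001,0,0,-0.025],[0.055,0.02,0.024,0.001,0,0,-0.038],[0.055,0.028,0.033,0.001,0,0,-0.05],[0.055,0.036,0.042,0.001,0,0,-0.065],[0.055,0.044,0.051,0.001,0,0,-0.08],[0.055,0.05,0.058,0.001,0,0,-0.09],[0.055,0.054,0.064,0.001,0,0,-0.1],[0.055,0.056,0.068,0.001,0,0,-0.105],[0.055,0.056,0.07,0.001,0,0,-0.11]]]}}

```text
clock: 6.3
position: [0.5253, -0.2162, 0.1011]
tool_rot: [[0.987, 0.16, 0.001], [0.16, -0.987, -0.003], [0.001, 0.003, -1.0]]
wrist_force: [0.0, -4.1, -2.1]
finger_gap: 0.0622
finger_force: 66.9
```

Run:
```python
from h import *
s=cap("scene");st=robot.read_state();print(st["position"],st["wrist_force"],st["finger_gap"])
a=cv2.resize(s["color"][130:350,230:450],(600,600),interpolation=2)
cv2.imwrite("pics/m1.png",a[:,:,::-1])
```

```text
[ 0.52518455 -0.21571255  0.10109015] [ 0.02606391 -3.93720406 -2.55303051] 0.06171403815093844
```

View pics/m1.png

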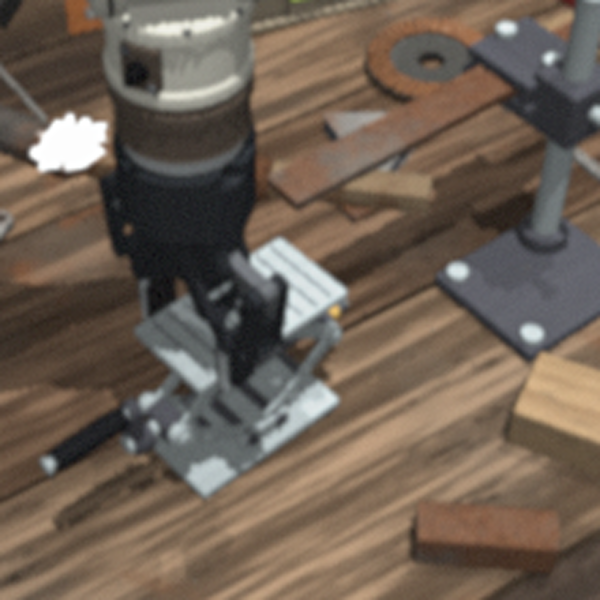

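The picture shows the jack held level in the gripper, following toward the bar, whose tip is at crop (285,190). The stand, block and tube are clear of it. I'll do the second half of the slide.

{"api": "drive_tool", "payload": {"targets": [[[0.055,0.002,0.002,0,0,0,-0.005],[0.055,0.006,0.006,0,0,0,-0.01],[0.055,0.011,0.011,0,0,0,-0.02],[0.055,0.017,0.017,0,0,0,-0.03],[0.055,0.024,0.024,0,0,0,-0.04],[0.055,0.031,0.03,0,0,0,-0.05],[0.055,0.038,0.036,0,0,0,-0.06],[0.055,0.043,0.041,0,0,0,-0.07],[0.055,0.047,0.045,0,0,0,-0.07],[0.055,0.05,0.046,0,0,0,-0.07],[0.055,0.05,0.046,-0.001,0,0,-0.07],[0.055,0.05,0.046,-0.001,0,0,-0.07]]]}}

```text
clock: 7.35
position: [0.5741, -0.1684, 0.1004]
tool_rot: [[0.996, 0.091, -0.0], [0.091, -0.996, 0.002], [-0.0, -0.002, -1.0]]
wrist_force: [-4.9, -0.1, 3.4]
finger_gap: 0.0618
finger_force: 67.4
```

Run:
```python
from h import *
s=cap("scene");t=cap("top");st=robot.read_state();print(st["position"],st["wrist_force"],st["finger_gap"])
a=cv2.resize(s["color"][150:300,270:420],(400,400),interpolation=2);b=cv2.resize(t["color"][160:310,270:420],(400,400),interpolation=2)
cv2.imwrite("pics/m2.png",np.hstack([a,b])[:,:,::-1])
c=pickle.load(open("c0.pkl","rb"))[0]
g=lambda i:cv2.cvtColor(i["color"],6)[155:200,350:410].astype(np.float32)
print("bar shift",cv2.phaseCorrelate(g(c),g(s)))
```

```text
[ 0.57412785 -0.16849336  0.10049381] [-5.02219426  0.48139091  2.83729238] 0.061856099614876925
bar shift ((-0.001985556974155145, 0.5336009038322089), 0.9839325378559254)
```

View pics/m2.png

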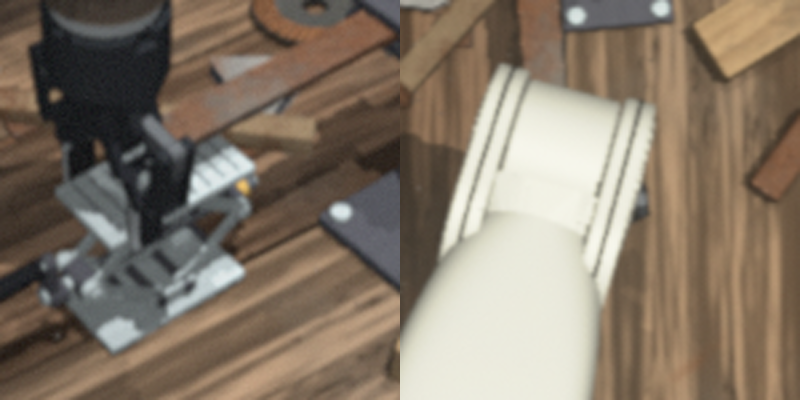

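The jack is under the bar with the tip just ahead of the gripper, and the bar region shows no meaningful shift. I'll release and back off upward and toward the crank.

{"api": "drive_tool", "payload": {"targets": [[[0.085,0,0,0,0,0,0],[0.085,0,0,0,0,0,0],[0.085,0,0,0,0,0,0],[0.085,0,0,0,0,0,0],[0.085,-0.005,0,0.005,0,0,0],[0.085,-0.01,-0.001,0.02,0,0,0],[0.085,-0.015,-0.002,0.04,0,0,0],[0.085,-0.03,-0.003,0.055,0,0,0],[0.085,-0.055,-0.005,0.06,0,0,0],[0.085,-0.08,-0.007,0.06,0,0,0],[0.085,-0.096,-0.009,0.06,0,0,0],[0.085,-0.096,-0.009,0.06,0,0,0]]]}}

```text
clock: 8.45
position: [0.4751, -0.1784, 0.1608]
tool_rot: [[0.996, 0.089, -0.001], [0.089, -0.996, 0.0], [-0.001, -0.0, -1.0]]
wrist_force: [-0.4, 0.3, -0.3]
finger_gap: 0.0849
finger_force: 0.0
```

Run:
```python
from h import *
np.set_printoptions(precision=4,suppress=True)
s=cap("scene",6);t=cap("top",2);pickle.dump((s,t),open("c1.pkl","wb"))
st=robot.read_state();print(st["clock"],st["position"],st["wrist_force"])
k=4
def crop(im,x,y,w,h,k):
    o=cv2.resize(im[y:y+h,x:x+w],None,fx=k,fy=k,interpolation=cv2.INTER_CUBIC)
    for i in range(0,w,10): cv2.line(o,(i*k,0),(i*k,8 if i%50 else 20),(255,255,0),1)
    for j in range(0,h,10): cv2.line(o,(0,j*k),(8 if j%50 else 20,j*k),(255,255,0),1)
    return o
cv2.imwrite("pics/p1.png",np.hstack([crop(s["color"],250,150,130,150,4),crop(t["color"],300,180,70,150,4)])[:,:,::-1])
for g in ([.6088,-.1653,.118],):print(proj(s,g),proj(t,g))
```

```text
8.85 [ 0.4789 -0.1783  0.1598] [-0.3881 -0.0088 -0.4654]
[326.4918 215.269 ] [327.8667 224.6636]
```

View pics/p1.png

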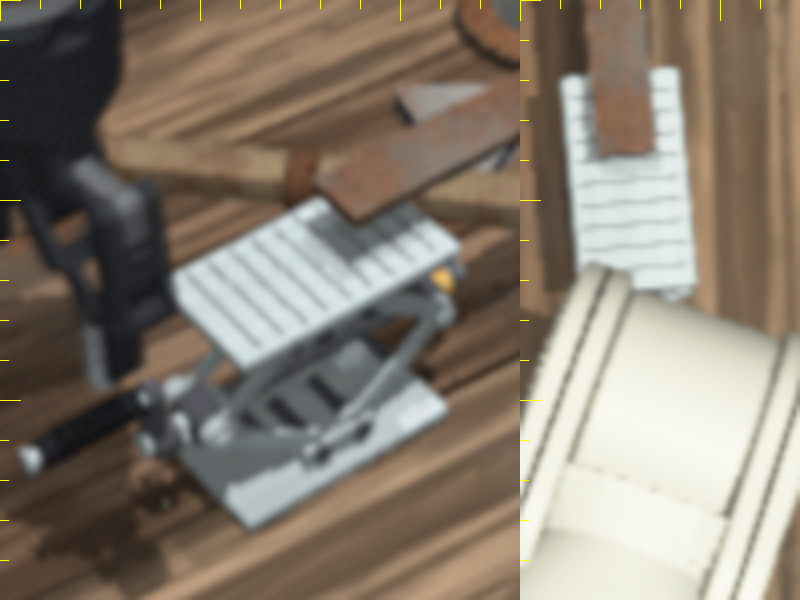

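Seen from above, the jack stands under the bar: the tip edge is at (326,219) and the platform centre at (327,225), so the tip is about 13 mm ahead and centred sideways. In the scene crop the tip is at (318–357, 187–222), with a clear gap above its shadow on the plate. The finger tip is at about (275,246) px and the grip at about (271,257). Next come the gap estimate and the finger reach.

Run:
```python
from h import *
np.set_printoptions(precision=4,suppress=True)
s,t=pickle.load(open("c1.pkl","rb"))
st=robot.read_state();p=st["position"];R=st["tool_rot"]
for x in(-.011,.011):
  for y in (.0425,.05): print(x,y,[(z,proj(s,p+R@[x,y,z]).round(1).tolist()) for z in (-.01,0,.01,.02)])
bs=np.array([2.5,-.8]);bt=np.array([-.8,.7])
for n,sp,tp in(("near bottom",(339.25,205.5),(333.75,218.25)),("far top",(329.5,196.5),(318.25,219.25))):
    zs=np.arange(.125,.16,.001)
    e=[np.linalg.norm(proj(s,plane(t,np.array(tp)-bt,z))-(np.array(sp)-bs)) for z in zs]
    i=int(np.argmin(e));print(n,zs[i],e[i],plane(t,np.array(tp)-bt,zs[i]))
# grip ends in scene/px
print("grip pred",proj(s,[.4863,-.1765,.09]),proj(s,[.6088-.149*.996,-.1653-.149*.09,.09]),proj(s,[.6088-.097*.996,-.1653-.097*.09,.09]))
```

```text
-0.011 0.0425 [(-0.01, [271.4, 247.1]), (0, [271.9, 251.4]), (0.01, [272.4, 255.7]), (0.02, [272.9, 259.8])]
-0.011 0.05 [(-0.01, [274.1, 250.0]), (0, [274.6, 254.3]), (0.01, [275.1, 258.6]), (0.02, [275.6, 262.7])]
0.011 0.0425 [(-0.01, [283.2, 240.5]), (0, [283.6, 244.8]), (0.01, [284.0, 249.1]), (0.02, [284.4, 253.3])]
0.011 0.05 [(-0.01, [286.0, 243.3]), (0, [286.4, 247.7]), (0.01, [286.8, 251.9]), (0.02, [287.1, 256.1])]
near bottom 0.14500000000000002 0.38401879749229295 [ 0.621  -0.1799  0.145 ]
far top 0.14100000000000001 0.9552859773780301 [ 0.6199 -0.1468  0.141 ]
grip pred [269.8155 258.4185] [256.9297 265.6212] [282.3062 251.2994]
```

{"api": "drive_tool", "payload": {"targets": [[[0.05,0,0.001,-0.01,0,0,0],[0.05,0,0.001,-0.025,0,0,0],[0.05,0,0.001,-0.04,0,0,0],[0.05,0,0.001,-0.055,0,0,0],[0.05,0,0.001,-0.068,0,0,0],[0.05,0,0.001,-0.077,0,0,0],[0.03,0,0.001,-0.077,0,0,0],[0.01,0,0.001,-0.077,0,0,0],[0.01,0,0.001,-0.077,0,0,0],[0.01,0,0.001,-0.077,0,0,0],[0.01,0,0.001,-0.077,0,0,0],[0.01,0,0.001,-0.077,0,0,0]]]}}

```text
clock: 9.85
position: [0.4784, -0.1773, 0.0836]
tool_rot: [[0.996, 0.091, 0.001], [0.091, -0.996, 0.0], [0.001, -0.0, -1.0]]
wrist_force: [-1.3, 1.0, -0.2]
finger_gap: 0.0121
finger_force: 58.6
```

The grip is held. First half turn: up, then jack −y, then down.

{"api": "drive_tool", "payload": {"targets": [[[0.01,0.0009,-0.0078,-0.0008,0,0,0],[0.01,0.0017,-0.015,-0.0036,0,0,0],[0.01,0.0024,-0.0212,-0.0082,0,0,0],[0.01,0.003,-0.026,-0.0142,0,0,0],[0.01,0.0034,-0.029,-0.0212,0,0,0],[0.01,0.0037,-0.03,-0.0288,0,0,0],[0.01,0.0037,-0.03,-0.0288,0,0,0]]]}}

```text
clock: 10.43
position: [0.4821, -0.2072, 0.0527]
tool_rot: [[0.996, 0.09, -0.0], [0.09, -0.996, 0.002], [0.0, -0.002, -1.0]]
wrist_force: [1.4, 4.6, 0.1]
finger_gap: 0.0122
finger_force: 58.7
```

Run:
```python
from h import *
s=cap("scene",2);st=robot.read_state();print(st["position"],st["wrist_force"],st["finger_gap"],st["finger_force"])
c,_=pickle.load(open("c1.pkl","rb"))
def ph(r,hi=None):
    x,y,w,h=r;g=lambda i:cv2.cvtColor(i["color"],6)[y:y+h,x:x+w].astype(np.float32)
    return cv2.phaseCorrelate(g(c),g(s),cv2.createHanningWindow((w,h),5))
print("plate end",ph((345,200,28,26)),"base",ph((310,265,40,30)),"stand",ph((400,220,60,40)),"bar",ph((350,160,50,35)))
```

```text
[ 0.48206602 -0.2071119   0.05366023] [ 1.0276443   2.4981733  -1.46245984] 0.012249664669102555 58.59992101904936
plate end ((-0.04326122397232801, -0.35779379105480125), 1.0791060388824085) base ((-0.018398861615832374, 0.5626149816146224), 0.9155828018983205) stand ((0.10540723787146433, 0.008876537416448116), 0.9135554059346517) bar ((0.010501937357627611, 0.08234574638668235), 0.9573364946577284)
```

{"api": "drive_tool", "payload": {"targets": [[[0.01,0.0001,0.001,-0.0076,0,0,0],[0.01,-0.0001,0.004,-0.0146,0,0,0],[0.01,-0.0003,0.0088,-0.0206,0,0,0],[0.01,-0.0007,0.015,-0.0252,0,0,0],[0.01,-0.0012,0.0222,-0.028,0,0,0],[0.01,-0.0017,0.03,-0.0288,0,0,0],[0.01,-0.0022,0.0378,-0.0276,0,0,0],[0.01,-0.0027,0.045,-0.0244,0,0,0],[0.01,-0.0031,0.0512,-0.0194,0,0,0],[0.01,-0.0033,0.056,-0.013,0,0,0],[0.01,-0.0035,0.059,-0.0057,0,0,0],[0.01,-0.0034,0.06,0.0023,0,0,0]]]}}

```text
clock: 11.53
position: [0.4783, -0.1462, 0.0571]
tool_rot: [[0.996, 0.092, -0.001], [0.092, -0.996, 0.001], [-0.0, -0.002, -1.0]]
wrist_force: [2.3, 1.0, -1.8]
finger_gap: 0.0122
finger_force: 58.5
```

```bash
cat > w.py <<'E'
from h import *
s=cap("scene",3);st=robot.read_state();print(st["clock"],st["position"],st["wrist_force"],st["finger_gap"],st["finger_force"])
c,_=pickle.load(open("c1.pkl","rb"))
G=lambda i:cv2.cvtColor(i["color"],6).astype(np.float32)
g0,g1=G(c),G(s)
def ph(x,y,w,h): return np.round(cv2.phaseCorrelate(g0[y:y+h,x:x+w].copy(),g1[y:y+h,x:x+w].copy(),cv2.createHanningWindow((w,h),5))[0],2)
def tm(x,y,w,h,m=12):  # subpixel template match
    k=4;T=cv2.resize(g0[y:y+h,x:x+w],None,fx=k,fy=k,interpolation=2);I=cv2.resize(g1[y-m:y+h+m,x-m:x+w+m],None,fx=k,fy=k,interpolation=2)
    r=cv2.matchTemplate(I,T,5);_,v,_,l=cv2.minMaxLoc(r);return np.array(l)/k-m,round(v,3)
print("plate end",tm(350,206,22,14),"plate front",tm(290,215,30,20),"jack base",tm(330,255,36,25,6),"stand",ph(400,220,60,40),"bar mid",ph(350,160,50,35),"bar tip",tm(330,186,30,20,5))
q=G(s)
E
python3 w.py
```

```text
11.6833 [ 0.4783777  -0.14675526  0.05734787] [-1.30633029  2.25803156 -1.30922657] 0.012203346406114906 58.93145430623008
plate end (array([ 0.5 , -2.75]), 0.948) plate front (array([-0.75, -3.  ]), 0.924) jack base (array([0.25, 0.  ]), 0.994) stand [ 0.17 -0.05] bar mid [-0.19  0.13] bar tip (array([-0.75, -0.5 ]), 0.673)
```

{"api": "drive_tool", "payload": {"targets": [[[0.01,0.0003,-0.001,0.008,0,0,0],[0.01,0.0007,-0.004,0.0154,0,0,0],[0.01,0.0013,-0.0088,0.0218,0,0,0],[0.01,0.002,-0.015,0.0268,0,0,0],[0.01,0.0028,-0.0222,0.03,0,0,0],[0.01,0.0037,-0.03,0.0311,0,0,0],[0.01,0.0046,-0.0378,0.0303,0,0,0],[0.01,0.0054,-0.045,0.0275,0,0,0],[0.01,0.0061,-0.0512,0.0229,0,0,0],[0.01,0.0067,-0.056,0.0168,0,0,0],[0.01,0.0071,-0.059,0.0098,0,0,0],[0.01,0.0074,-0.06,0.0022,0,0,0]]]}}

```text
clock: 12.68
position: [0.4859, -0.2077, 0.0579]
tool_rot: [[0.996, 0.09, -0.0], [0.09, -0.996, 0.001], [-0.0, -0.001, -1.0]]
wrist_force: [-1.3, 3.8, 1.2]
finger_gap: 0.0123
finger_force: 59.2
```

```bash
python3 w.py
```

```text
12.8333 [ 0.48583369 -0.20690734  0.05776226] [ 0.30111792  1.51938287 -1.78775452] 0.012361863007451493 58.80275870935293
plate end (array([ 0.75, -4.25]), 0.914) plate front (array([ 4.25, -0.5 ]), 0.936) jack base (array([0.25, 0.  ]), 0.99) stand [-0.14 -0.03] bar mid [-0.04  0.  ] bar tip (array([-1.5 , -0.75]), 0.475)
```

Tracking works well: the plate rises by about 0.38 px per mm and the jack base is steady. I'll add a better bar-tip shift estimator and turn on to 1.75 turns.

```bash
cat >> w.py <<'E'
m=np.zeros(g0.shape,np.uint8)
cv2.fillPoly(m,[np.array([(327,196),(336,202),(366,184),(358,178)])],1)
def lsq(m):
    a,b=cv2.GaussianBlur(g0,(0,0),1),cv2.GaussianBlur(g1,(0,0),1)
    av=(a+b)/2; gy=cv2.Sobel(av,5,0,1,ksize=3)/8;gx=cv2.Sobel(av,5,1,0,ksize=3)/8;k=m>0
    A=np.c_[gx[k],gy[k],np.ones(k.sum()),a[k]];return np.round(np.linalg.lstsq(A,(a-b)[k],rcond=None)[0][:2],2)
print("bar tip lsq dx,dy",lsq(m))
m2=np.zeros_like(m);m2[225:255,405:460]=1;print("stand lsq",lsq(m2))
E
python3 w.py | tail -2
```

```text
bar tip lsq dx,dy [ 0.39 -0.38]
stand lsq [-0. -0.]
```

{"api": "drive_tool", "payload": {"targets": [[[0.01,0.0001,0.001,-0.0076,0,0,0],[0.01,-0.0001,0.004,-0.0147,0,0,0],[0.01,-0.0003,0.0088,-0.0208,0,0,0],[0.01,-0.0007,0.015,-0.0254,0,0,0],[0.01,-0.0012,0.0222,-0.0282,0,0,0],[0.01,-0.0017,0.03,-0.029,0,0,0],[0.01,-0.0022,0.0378,-0.0278,0,0,0],[0.01,-0.0027,0.045,-0.0247,0,0,0],[0.01,-0.0031,0.0512,-0.0198,0,0,0],[0.01,-0.0033,0.056,-0.0134,0,0,0],[0.01,-0.0035,0.059,-0.0061,0,0,0],[0.01,-0.0034,0.06,0.0019,0,0,0]]]}}

```text
clock: 13.98
position: [0.4823, -0.1461, 0.0611]
tool_rot: [[0.996, 0.092, -0.001], [0.092, -0.996, 0.002], [-0.0, -0.002, -1.0]]
wrist_force: [0.8, 2.4, -2.3]
finger_gap: 0.012
finger_force: 58.7
```

```bash
python3 w.py
```

```text
14.1333 [ 0.48256519 -0.14683537  0.06157587] [-1.68489503  2.57897123  1.03808392] 0.012461419753272474 59.06966515184678
plate end (array([ 0.75, -6.  ]), 0.878) plate front (array([-0.75, -6.25]), 0.918) jack base (array([0.5, 0. ]), 0.985) stand [ 0.1  -0.06] bar mid [-0.08 -0.02] bar tip (array([ 5., -3.]), 0.398)
bar tip lsq dx,dy [ 1.13 -0.17]
stand lsq [0. 0.]
```

```bash
sed -i 's/A=np.c_\[gx\[k\],gy\[k\],/A=np.c_[gy[k],/; s/\[0\]\[:2\],2)/[0][:1],2)/' w.py
python3 - <<'E'
from h import *
s,t=pickle.load(open("c1.pkl","rb"))
u=np.array([.996,.0907,0]);v=np.array([-.0907,.996,0]);C=np.array([.6088,-.1653,.118])
bs=np.array([2.5,-.8]);bt=np.array([-.8,.7])
# bar tip corners in jack frame from top view (z .147) 
for tp in((333.75,218.25),(318.25,219.25)):
  for z in (.14,.15):
    d=plane(t,np.array(tp)-bt,z)-C; print(z,d@u,d@v)
corn=[(60,32),(60,-32),(-60,32),(-60,-32)]
for a,b in corn: print(a,b,(proj(s,C+u*a/1e3+v*b/1e3)+0).round(1),"top",proj(t,C+u*a/1e3+v*b/1e3).round(1))
for h in(0,10,20,25): print(h,proj(s,C+[0,0,h/1e3]).round(2))
E
python3 w.py|tail -2
```

```text
0.14 0.011393296966237388 -0.01576892914703666
0.15 0.010243267880653686 -0.015585640463623856
0.14 0.012857650475925804 0.017451936219939325
0.15 0.011694928285458074 0.01734726443093049
60 32 [341.3 191.6] top [310.4 199.1]
60 -32 [364.2 210.5] top [339.5 196. ]
-60 32 [288.2 220.1] top [316.2 253.6]
-60 -32 [310.2 241.3] top [345.5 250.4]
0 [326.49 215.27]
10 [326.5  211.18]
20 [326.5  207.01]
25 [326.51 204.9 ]
bar tip lsq dx,dy [-0.31]
stand lsq [-0.]
```

Contact should come near a 25 mm rise, roughly 3.2 turns. I'll go on to 2.25 turns.

{"api": "drive_tool", "payload": {"targets": [[[0.01,0.0003,-0.001,0.0079,0,0,0],[0.01,0.0007,-0.004,0.0153,0,0,0],[0.01,0.0013,-0.0088,0.0216,0,0,0],[0.01,0.002,-0.015,0.0266,0,0,0],[0.01,0.0028,-0.0222,0.0298,0,0,0],[0.01,0.0037,-0.03,0.0309,0,0,0],[0.01,0.0046,-0.0378,0.03,0,0,0],[0.01,0.0054,-0.045,0.0272,0,0,0],[0.01,0.0061,-0.0512,0.0225,0,0,0],[0.01,0.0067,-0.056,0.0165,0,0,0],[0.01,0.0071,-0.059,0.0094,0,0,0],[0.01,0.0074,-0.06,0.0018,0,0,0]]]}}

```text
clock: 15.28
position: [0.4901, -0.2077, 0.0617]
tool_rot: [[0.996, 0.09, 0.0], [0.09, -0.996, 0.0], [0.0, -0.0, -1.0]]
wrist_force: [-0.6, 3.8, 1.7]
finger_gap: 0.012
finger_force: 59.3
```

```bash
python3 w.py
```

```text
15.4333 [ 0.48996316 -0.20687826  0.06148192] [ 0.91809743  2.38571976 -1.61021709] 0.011835070391586374 58.84397128360167
plate end (array([ 1.  , -7.25]), 0.852) plate front (array([ 5.75, -2.5 ]), 0.89) jack base (array([0.25, 0.25]), 0.984) stand [-0.02 -0.06] bar mid [-0.13 -0.08] bar tip (array([-1.5 ,  0.25]), 0.377)
bar tip lsq dx,dy [0.77]
stand lsq [-0.]
```

{"api": "drive_tool", "payload": {"targets": [[[0.01,0.0001,0.001,-0.0076,0,0,0],[0.01,-0.0001,0.004,-0.0147,0,0,0],[0.01,-0.0003,0.0088,-0.0208,0,0,0],[0.01,-0.0007,0.015,-0.0254,0,0,0],[0.01,-0.0012,0.0222,-0.0283,0,0,0],[0.01,-0.0017,0.03,-0.0292,0,0,0],[0.01,-0.0022,0.0378,-0.028,0,0,0],[0.01,-0.0027,0.045,-0.0249,0,0,0],[0.01,-0.0031,0.0512,-0.02,0,0,0],[0.01,-0.0033,0.056,-0.0136,0,0,0],[0.01,-0.0035,0.059,-0.0063,0,0,0],[0.01,-0.0034,0.06,0.0017,0,0,0]]]}}

```text
clock: 16.43
position: [0.4863, -0.1461, 0.0646]
tool_rot: [[0.996, 0.092, -0.001], [0.092, -0.996, 0.002], [-0.0, -0.002, -1.0]]
wrist_force: [0.4, 1.0, -2.0]
finger_gap: 0.0122
finger_force: 58.7
```

```bash
python3 w.py
python3 - <<'E'
from h import *
s=cap("scene",4);pickle.dump(s,open("c275.pkl","wb"))
c,_=pickle.load(open("c1.pkl","rb"))
f=lambda i:cv2.resize(i["color"][165:240,290:390],(700,525),interpolation=2)[:290 if 0 else 525]
a=f(c);b=f(s)
o=np.vstack([cv2.resize(a,None,fx=.57,fy=.57),cv2.resize(b,None,fx=.57,fy=.57)])
cv2.imwrite("pics/n1.png",o[:600,:,::-1])
E
```

```text
16.5833 [ 0.48635587 -0.14670234  0.06494228] [-1.95580823  2.33665509 -0.62989021] 0.01201109386562139 59.10859399448839
plate end (array([ 1., -9.]), 0.837) plate front (array([-1.  , -9.25]), 0.93) jack base (array([0.5, 0. ]), 0.982) stand [ 0.06 -0.06] bar mid [0.11 0.09] bar tip (array([-1.25, -0.5 ]), 0.352)
bar tip lsq dx,dy [1.13]
stand lsq [0.]
```

```bash
cat > b.py <<'E'
from h import *
c,_=pickle.load(open("c1.pkl","rb"));d=pickle.load(open("c275.pkl","rb"));s=cap("scene",6)
G=lambda i:cv2.GaussianBlur(cv2.cvtColor(i["color"],6).astype(np.float32),(0,0),1.0)
def lsq(a,b,m):
    gy=cv2.Sobel((a+b)/2,5,0,1,ksize=3)/8;k=m>0;A=np.c_[gy[k],np.ones(k.sum())]
    return round(float(np.linalg.lstsq(A,(a-b)[k],rcond=None)[0][0]),3)
def band(x0,x1,e=3):
    m=np.zeros((480,640),np.uint8);U=lambda x:196.75-.537*(x-329.5);L=lambda x:205.5-.564*(x-339.25)
    cv2.fillPoly(m,[np.array([(x0,U(x0)-e),(x1,U(x1)-e),(x1,L(x1)+e),(x0,L(x0)+e)]).round().astype(int)],1);return m
def up(x0,x1,e=3):
    m=np.zeros((480,640),np.uint8);U=lambda x:196.75-.537*(x-329.5)
    cv2.fillPoly(m,[np.array([(x0,U(x0)-e),(x1,U(x1)-e),(x1,U(x1)+e),(x0,U(x0)+e)]).round().astype(int)],1);return m
st=np.zeros((480,640),np.uint8);st[225:255,405:460]=1
for n,i in(("275",d),("now",s)):
    print(n,"bar far",lsq(G(c),G(i),band(367,382)),lsq(G(c),G(i),band(382,397)),"upper",lsq(G(c),G(i),up(345,365)),lsq(G(c),G(i),up(365,385)),"stand",lsq(G(c),G(i),st))
r=robot.read_state();print(r["clock"],r["position"],r["wrist_force"],r["torque"])
E
python3 b.py
```

```text
275 bar far -0.007 0.002 upper -0.017 -0.049 stand 0.006
now bar far -0.005 0.007 upper -0.02 -0.05 stand 0.004
17.0833 [ 0.48634979 -0.14720581  0.06400616] [-1.77499464  3.75003751  1.69938952] [0.8836362  0.39084723 0.22855463]
```

The estimator is stable to about 0.05 px and shows no contact yet at a 22 mm rise. A quarter turn to 3.0 turns.

{"api": "drive_tool", "payload": {"targets": [[[0.01,0.0003,-0.001,0.0079,0,0,0],[0.01,0.0007,-0.004,0.0152,0,0,0],[0.01,0.0013,-0.0088,0.0216,0,0,0],[0.01,0.002,-0.015,0.0265,0,0,0],[0.01,0.0028,-0.0222,0.0296,0,0,0],[0.01,0.0037,-0.03,0.0308,0,0,0],[0.01,0.0037,-0.03,0.0308,0,0,0]]]}}

```text
clock: 17.67
position: [0.4904, -0.1798, 0.0955]
tool_rot: [[0.996, 0.088, 0.0], [0.088, -0.996, -0.002], [0.0, 0.002, -1.0]]
wrist_force: [-3.6, 0.1, 1.8]
finger_gap: 0.0119
finger_force: 59.2
```

```bash
python3 b.py
```

```text
275 bar far -0.007 0.002 upper -0.017 -0.049 stand 0.006
now bar far -0.003 0.007 upper 0.021 -0.029 stand 0.004
17.9667 [ 0.49010086 -0.17796292  0.09528291] [-5.00015686 -2.16837811  4.2979642 ] [-0.4054446   0.95320444  0.08892473]
```

{"api": "drive_tool", "payload": {"targets": [[[0.01,0.0009,-0.0078,-0.0009,0,0,0],[0.01,0.0017,-0.015,-0.0038,0,0,0],[0.01,0.0024,-0.0212,-0.0084,0,0,0],[0.01,0.003,-0.026,-0.0145,0,0,0],[0.01,0.0034,-0.029,-0.0216,0,0,0],[0.01,0.0037,-0.03,-0.0293,0,0,0],[0.01,0.0037,-0.03,-0.0293,0,0,0]]]}}

```text
clock: 18.55
position: [0.4938, -0.2065, 0.0636]
tool_rot: [[0.996, 0.091, -0.001], [0.091, -0.996, 0.002], [-0.001, -0.002, -1.0]]
wrist_force: [-1.2, 2.6, -0.5]
finger_gap: 0.0122
finger_force: 58.9
```

```bash
python3 b.py
```

```text
275 bar far -0.007 0.002 upper -0.017 -0.049 stand 0.006
now bar far -0.308 -0.155 upper 0.015 -0.149 stand 0.003
18.85 [ 0.4939075  -0.20686499  0.0656492 ] [-1.6289763   4.11827032 -1.07479799] [0.6186907  0.42277746 0.24199256]
```

The far part of the bar has shifted by −0.31 and −0.16 px, which suggests contact. I'll use the last picture to check for a gap or shadow effects.

Run:
```python
from h import *
s=cap("scene",4);d=pickle.load(open("c275.pkl","rb"));pickle.dump(s,open("c325.pkl","wb"))
f=lambda i:cv2.resize(i["color"][150:240,310:410],(400,360),interpolation=2)
a=f(d);b=f(s)
cv2.imwrite("pics/fin.png",np.hstack([a,b])[:,:,::-1])
print(robot.read_state()["clock"])
```

```text
19.05
```

View pics/fin.png

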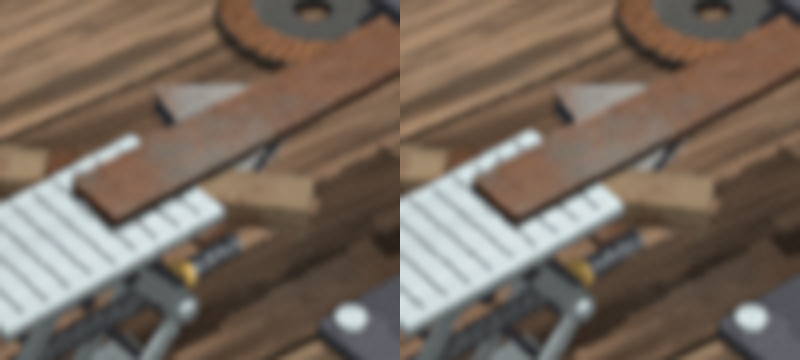

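In the pair (left 2.75 turns, right 3.25 turns) the plate now meets the bar's underside: the dark line under the near edge at crop (520,218) is gone, and nothing hides the bar. I'll quantify how far the tip has risen.

Run:
```python
exec(open('b.py').read().split("st=np")[0])
e=pickle.load(open("c325.pkl","rb"))
a,b=G(d),G(e)
for x in range(340,405,8): print(x,"band",lsq(a,b,band(x,x+8)),"face",lsq(a,b,band(x,x+8,-3)),"up",lsq(a,b,up(x,x+8)))
# tip end edge: near x 329-338
m=np.zeros((480,640),np.uint8);cv2.fillPoly(m,[np.array([(331,200),(338,208),(342,207),(342,203),(333,196)])],1);print("tip end",lsq(a,b,m))
```

```text
340 band -0.778 face -0.106 up -0.452
348 band -0.733 face -0.495 up -0.229
356 band -0.618 face -0.174 up 0.204
364 band -0.341 face -0.196 up -0.111
372 band -0.254 face -0.149 up -0.04
380 band -0.12 face -0.128 up -0.254
388 band -0.149 face -0.153 up -0.144
396 band -0.064 face -0.224 up 0.034
404 band -0.031 face -0.007 up -0.001
tip end -0.999
```

The shift falls off smoothly along the bar, which is what real bending of about 1.5 mm at the tip looks like. I'll release the crank and back away.

{"api": "drive_tool", "payload": {"targets": [[[0.03,0,0,0,0,0,0],[0.045,0,0,0,0,0,0],[0.045,0,0,0,0,0,0],[0.045,0,0,0,0,0,0],[0.045,0,0,0.004,0,0,0],[0.045,-0.004,0,0.015,0,0,0],[0.045,-0.01,0,0.035,0,0,0],[0.045,-0.02,0,0.06,0,0,0],[0.045,-0.03,0,0.085,0,0,0],[0.045,-0.04,0,0.11,0,0,0],[0.045,-0.04,0,0.12,0,0,0],[0.045,-0.04,0,0.12,0,0,0]]]}}

```text
clock: 20.35
position: [0.4557, -0.2085, 0.1896]
tool_rot: [[0.996, 0.09, 0.007], [0.09, -0.996, -0.003], [0.007, 0.004, -1.0]]
wrist_force: [-0.0, 0.4, 0.4]
finger_gap: 0.0453
finger_force: 0.0
```

```bash
python3 b.py
python3 - <<'E'
exec(open('b.py').read().split("st=np")[0])
a,b=G(d),G(s)
for x in range(340,410,8): print(x,"band",lsq(a,b,band(x,x+8)),"face",lsq(a,b,band(x,x+8,-3)))
g0,g1=[cv2.cvtColor(i["color"],6).astype(np.float32) for i in (pickle.load(open("c325.pkl","rb")),s)]
for n,(x,y,w,h) in dict(plate_end=(352,196,22,14),base=(330,255,36,25)).items():
    print(n,cv2.phaseCorrelate(g0[y:y+h,x:x+w].copy(),g1[y:y+h,x:x+w].copy(),cv2.createHanningWindow((w,h),5)))
E
```

```text
275 bar far -0.007 0.002 upper -0.017 -0.049 stand 0.006
now bar far -0.274 -0.105 upper 0.115 -0.123 stand -0.004
20.65 [ 0.45333052 -0.20691627  0.18397409] [ 0.01320188 -0.49626247  0.13575049] [0.02929439 0.038962   0.00567168]
340 band -0.795 face -0.108
348 band -0.731 face -0.434
356 band -0.59 face -0.167
364 band -0.295 face -0.142
372 band -0.255 face -0.172
380 band -0.09 face -0.108
388 band -0.127 face -0.077
396 band -0.045 face -0.161
404 band -0.013 face 0.021
plate_end ((0.029983903404886547, 0.5086297128052939), 1.034935760498047)
base ((0.10234261380058385, 0.3686421210729254), 0.9576953310436672)
```

```bash
python3 -c "
from station import robot
print(robot.job_done())"
```

```text
the job is handed in; nothing more can be done
None
```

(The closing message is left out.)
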